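# Sort the washing-up by the sink

## Robot

A 6-joint arm with a two-finger parallel gripper is mounted at the origin on the work surface. World frame = base frame: x ahead of the robot, y to its left, z up, the work surface at z = 0. Lengths are in mm, angles in rad, forces in N, time in s.
With the tool pointing down it reaches from about 350 to 850 mm from the base axis. Payload 8.1 kg.
Tool frame: the origin (TCP) lies on the centre line of the jaws, within the pads' length; the fingertips stand 14 mm ahead of it and the grasp point (between the pads) lies 5 mm behind it; z points along the fingers, y is the line along which they close (so a half turn about z gives the same grasp; the last joint's range is limited). The gripper opens to 93 mm and grips with 3 to 60 N. Pads are 15 mm wide; open, the fingers measure 128 mm over their backs; the gripper's body (75 mm by 188 mm) begins 65 mm behind the grasp point.
Start: joints at [1.126, 0.13, 1.488, -0, 1.523, -0.085], TCP at [211.231, 561.593, 232.635] pointing down, gripper open.
Joint ranges: [-2.96, 2.96], [-0.89, 2.26], [0.02, 2.5], [-1.34, 4.48], [0, 2.73], [-2.66, 2.66]. Speed limits (rad/s): [2.39, 2.39, 2.79, 3.14, 3.14, 3.14].

## Interface

Orientations are given as a 3x3 rotation matrix whose columns are the frame's x, y, z axes.
In Python, from station import robot, inverse_kinematics, read_camera, order, nets gives the robot as it stands. Calls block until the motion is done:
- robot.reach(position, orientation): joint-space move of the TCP to a pose.
- robot.servo_line(position, orientation=None, velocity=150): straight line of the TCP; orientation=None keeps the orientation; velocity is the mean speed in mm/s.
- robot.move_joints(angles): joint-space move.
- robot.command_gripper(opening): finger opening in mm; the grip force is fixed at half the most; returns when the fingers have stopped.
- robot.pause(seconds).
- inverse_kinematics(position, orientation): joint angles nearest the present ones, or None.
- read_camera(name): name is "scene" or "top"; returns a dict with "img" (384x512x3 uint8, blue, green, red), "K" (3x3 intrinsics, pixels), "distortion" ([k1, k2, p1, p2, k3] as OpenCV has them; the pictures are not rectified), "R" (3x3) and "t" (3): a world point X has camera coordinates R X + t. Camera axes: x right, y down, z forward; pixel columns grow to the right and rows downward; lengths in mm; the calibration is good to about 2 mm. A picture is of the moment at which its call begins. There is no depth.
A pose or a line that the arm cannot do raises robot.Unreachable and nothing moves.
- order.close_job(): hands the job in; it is judged then, once.
Trained networks look in the newest picture that a camera, given by its name, has taken for a name from the list of things; names that differ only in an ending like _2 or _b are one class to them, and where a whole thing is asked for, a point or a joint stands for the part that bears it (a point fixed in the world has none). Each returns a list of dicts, best first, with "conf" (0 to 1); they miss things now and then, are a little off and sometimes report something else, mostly with a low value. They report only what shows in the picture. A call takes as long as a camera call. They do not tell look-alikes from the thing itself.
- nets.spot_in(camera, label): "xyz" ([x, y, z] in mm, in the coordinates of the camera as it stood for that picture, good to about 4 mm: the middle of the surface that is visible of it).
Readings, each from a call of its own:
- robot.current_clock(): time.
- robot.current_q(): joint angles.
- robot.current_qvel(): joint speeds.
- robot.current_joint_efforts(): joint torques, N m.
- robot.current_tcp_pos(): TCP position.
- robot.current_eef_rot(): TCP orientation.
- robot.current_wrist_force(): force on the tool from outside, world axes, zero at the start.
- robot.current_ft_torque(): the same for the moment, N m.
- robot.current_gripper_width(): finger opening in mm.
- robot.current_finger_force(): force on a finger pad.
Only numpy, scipy, OpenCV 4.12 (cv2) and the standard library are available. Lean on these libraries where they do the work, as an engineer would, in place of code of your own. Each camera call takes 0.05 s, during which the arm holds its last target. There are 200 camera calls.

## Task

Clear up after the washing-up: stand both espresso cups in the wooden tray, both spice tins in the black tray, and the dish brush, bristles down, in the green tray, each upright on the tray's floor. Set the cups down rather than dropping them, and leave the sugar jar and the kitchen timer standing where they are.

Things in the scene. Friction and masses are not known exactly. Their poses are not given: they have to be found in the camera images.
- white_cup: white straight-sided espresso cup without handle, open at the top, 56 mm outer diameter (44 mm at its foot, full width from 12 mm up), 60 mm tall, wall 4 mm, 0.12 kg; origin at the centre of its underside, z up; stands upright at the start
- blue_cup: blue straight-sided espresso cup without handle, open at the top, 56 mm outer diameter (44 mm at its foot, full width from 12 mm up), 60 mm tall, wall 4 mm, 0.12 kg; origin at the centre of its underside, z up; stands upright at the start
- red_tin: red rectangular spice tin with a lid of the same colour that has a small bare-steel patch on top and a white paper label on each narrow end, 56 mm along its x by 36 mm along its y, 75 mm tall, about 0.1 kg; origin at the centre of its underside, z up; stands upright at the start, at any yaw
- yellow_tin: yellow rectangular spice tin with a lid of the same colour that has a small bare-steel patch on top and a white paper label on each narrow end, 56 mm along its x by 36 mm along its y, 75 mm tall, about 0.1 kg; origin at the centre of its underside, z up; stands upright at the start, at any yaw
- brush: round palm dish brush standing on its bristles: pale rigid bristle block 58 mm across and 24 mm high, wooden disc 62 mm across above it (24 to 36 mm up), a short neck, and on top a wooden grip knob 36 mm across from 44 to 70 mm up; 70 mm tall in all, 0.09 kg; origin at the centre of the bristles' underside, z up
- cup_tray: brown wooden tray, for the cups, open at the top, outside 110 mm along its x by 160 mm along its y, 25 mm high, walls and floor 5 mm thick (inner floor 5 mm above the counter); fixed to the counter; origin at the centre of its underside, z up
- tin_tray: black plastic tray, for the spice tins, open at the top, outside 110 mm along its x by 160 mm along its y, 25 mm high, walls and floor 5 mm thick (inner floor 5 mm above the counter); fixed to the counter; origin at the centre of its underside, z up
- brush_tray: green plastic tray, for the brush, open at the top, outside 110 mm along its x by 120 mm along its y, 25 mm high, walls and floor 5 mm thick (inner floor 5 mm above the counter); fixed to the counter; origin at the centre of its underside, z up
- sugar_jar: bystander: round terracotta sugar jar with dark wooden lid (68 mm across) and small knob, 86 mm tall in all, loose; origin at the centre of its underside. To be left alone
- timer: bystander: round kitchen timer, steel rim 62 mm across, white face with a black bar, 36 mm tall, loose; origin at the centre of its underside. To be left alone. The counter beyond these ten listed things is free within 0.75 m of the base axis and 45 degrees either side of straight ahead
Things that resemble listed ones, but are neither listed nor needed, are in the scene too. What is shaped like the blue_cup but turquoise is not meant. Several things look just like the white_cup: the one meant starts farthest to the robot's left.

How it is judged (in metres and radians):
At the end, for the whole second after the job is handed in: Cups in the wooden tray, tins in the black, brush in the green: each inside the walls, its underside under 11 mm above the tray's underside (on its floor), upright within 0.12 rad, released, at rest; sugar jar and timer upright (0.15 rad) and moved under 25 mm (x of white_cup in the frame of cup_tray between -0.04 and 0.04 m and y of white_cup in the frame of cup_tray between -0.065 and 0.065 m and z of white_cup in the frame of cup_tray between 0 and 0.011 m and angle between each of white_cup, blue_cup, red_tin, yellow_tin, brush's own z axis and vertical below 0.12 rad and linear speed of each of white_cup, blue_cup, red_tin, yellow_tin, brush below 0.02 m/s and angular speed of each of white_cup, blue_cup, red_tin, yellow_tin, brush below 0.2 rad/s and x of blue_cup in the frame of cup_tray between -0.04 and 0.04 m and y of blue_cup in the frame of cup_tray between -0.065 and 0.065 m and z of blue_cup in the frame of cup_tray between 0 and 0.011 m and x of red_tin in the frame of tin_tray between -0.045 and 0.045 m and y of red_tin in the frame of tin_tray between -0.07 and 0.07 m and z of red_tin in the frame of tin_tray between 0 and 0.011 m and x of yellow_tin in the frame of tin_tray between -0.045 and 0.045 m and y of yellow_tin in the frame of tin_tray between -0.07 and 0.07 m and z of yellow_tin in the frame of tin_tray between 0 and 0.011 m and x of brush in the frame of brush_tray between -0.04 and 0.04 m and y of brush in the frame of brush_tray between -0.045 and 0.045 m and z of brush in the frame of brush_tray between 0 and 0.011 m and distance of each of sugar_jar, timer from where it was at the start of the episode below 0.025 m and angle between each of sugar_jar, timer's own z axis and vertical below 0.15 rad); the robot touches nothing.
It fails at once if the white cup is dropped or knocked flying (faster than 0.6 m/s while the fingers do not touch it: a free fall of about 18 mm) (linear speed of white_cup above 0.6 m/s and contact force between the fingers and white_cup below 0.05 N).
It fails at once if the blue cup is dropped or knocked flying (faster than 0.6 m/s while the fingers do not touch it: a free fall of about 18 mm) (linear speed of blue_cup above 0.6 m/s and contact force between the fingers and blue_cup below 0.05 N).
It fails at once if the sugar jar is moved more than 25 mm (distance of sugar_jar from where it was at the start of the episode above 0.025 m).
It fails at once if the timer is moved more than 25 mm (distance of timer from where it was at the start of the episode above 0.025 m).
It also fails if it takes over 120 s, if anything falls off the work surface, if the arm or the gripper's body presses on something with over 40 N, if the wrist force passes 120 N, or if a joint passes its speed limit or range.

## Working session

There is one attempt and no reset: what is moved stays moved. The work goes in short steps, each a Python script; the robot and the scene stay as the last script left them, time stands still between calls to the robot, and variables do not carry over. Pictures are saved under pics/ and viewed, at most 14 in all, crops included, and the job is handed in when it is done.

```bash
mkdir -p pics; ls
cat > h.py <<'E'
import numpy as np, cv2
from station import robot, inverse_kinematics, read_camera, order, nets
NAMES="white_cup blue_cup red_tin yellow_tin brush cup_tray tin_tray brush_tray sugar_jar timer".split()
def world(c,p): return np.array(c["R"]).T@(np.array(p)-np.array(c["t"]).ravel())
def pix(c,X): return cv2.projectPoints(np.float64(X).reshape(-1,1,3),cv2.Rodrigues(np.float64(c["R"]))[0],np.float64(c["t"]),np.float64(c["K"]),np.float64(c["distortion"]))[0].reshape(-1,2)
def ray(c,uv,z):
    n=cv2.undistortPoints(np.float64(uv).reshape(-1,1,2),np.float64(c["K"]),np.float64(c["distortion"])).reshape(-1,2)
    R=np.array(c["R"]);o=-R.T@np.array(c["t"]).ravel();d=np.c_[n,np.ones(len(n))]@R
    return o+d*((z-o[2])/d[:,2])[:,None]
E
python3 - <<'E'
from h import *
for n in("scene","top"):
    c=read_camera(n);cv2.imwrite(f"pics/{n}0.png",c["img"]); print(n,"cam at",-np.array(c["R"]).T@np.array(c["t"]).ravel())
    for k in NAMES:
        for d in nets.spot_in(n,k): print(k,round(d["conf"],2),world(c,d["xyz"]).round(),pix(c,world(c,d["xyz"])).round().ravel())
E
```

```text
pics
scene cam at [ 1.28458403e+03 -5.96707110e-01  8.91176062e+02]
white_cup 0.93 [ 449. -143.   41.] [204. 192.]
white_cup 0.69 [621.   3.  10.] [253. 246.]
white_cup 0.62 [ 271. -315.   44.] [157. 151.]
white_cup 0.57 [506. 361.   4.] [376. 217.]
blue_cup 0.74 [443. 165.  39.] [308. 193.]
blue_cup 0.56 [335. 139.  41.] [297. 167.]
yellow_tin 0.58 [479.   5.  55.] [254. 196.]
yellow_tin 0.46 [445. 163.  41.] [308. 192.]
brush 0.73 [ 376. -284.   35.] [161. 175.]
cup_tray 0.68 [620.   3.   8.] [253. 246.]
tin_tray 0.76 [ 505. -363.    6.] [128. 212.]
brush_tray 0.75 [508. 366.   5.] [378. 218.]
sugar_jar 0.87 [365. 315.  66.] [356. 169.]
timer 0.69 [632. 196.  69.] [328. 237.]
timer 0.67 [ 627. -184.   30.] [183. 242.]
top cam at [ 381.0159965     6.00336296 1348.30825242]
white_cup 0.77 [ 253. -324.   26.] [372. 264.]
white_cup 0.6 [ 439. -151.   10.] [309. 194.]
blue_cup 0.61 [425. 159.   6.] [195. 195.]
blue_cup 0.57 [310. 142.   9.] [200. 238.]
red_tin 0.67 [601. 189.  76.] [183. 127.]
yellow_tin 0.56 [458.  -1.  73.] [254. 184.]
brush 0.96 [ 362. -285.   35.] [359. 223.]
brush 0.65 [602. 189.  75.] [183. 127.]
cup_tray 0.77 [625.  -0.   2.] [256. 125.]
tin_tray 0.91 [ 504. -365.    4.] [386. 172.]
brush_tray 0.65 [512. 362.   7.] [123. 162.]
sugar_jar 0.89 [343. 309.  73.] [134. 224.]
timer 0.62 [ 610. -193.   29.] [326. 131.]
```

Run:
```python
import cv2
a=cv2.imread("pics/top0.png")[80:300,90:420];cv2.imwrite("pics/top0c.png",cv2.resize(a,(792,528),interpolation=cv2.INTER_CUBIC))
a=cv2.imread("pics/scene0.png")[110:290,100:420];cv2.imwrite("pics/scene0c.png",cv2.resize(a,(800,450),interpolation=cv2.INTER_CUBIC))
```

```text
(no output)
```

View pics/top0c.png

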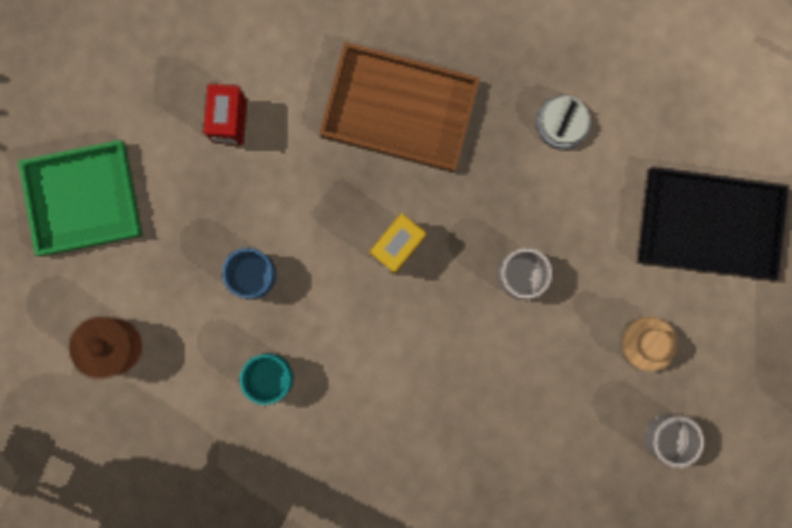

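View pics/scene0c.png

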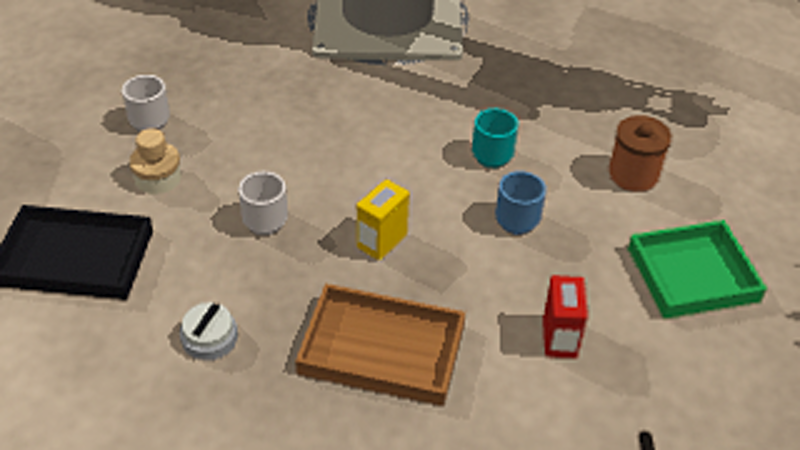

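The top view shows the meant white cup at crop (526,273), since the other white one (678,441) is further right. The blue cup is at (248,273) and the turquoise decoy at (267,380). Trays: wood (400,107), black (713,223), green (80,198). Next I'll refine the poses by fitting the model outlines in both views.

```bash
cat > fit.py <<'E'
from h import *
from scipy.optimize import minimize
S=4; A=np.linspace(0,2*np.pi,40)
def cyl(r,z0,z1): return np.array([[r*np.cos(a),r*np.sin(a),z] for z in(z0,z1) for a in A])
def box(a,b,h): return np.array([[x,y,z] for x in(-a/2,a/2) for y in(-b/2,b/2) for z in(0,h)])
CUP=[np.r_[cyl(22,0,0),cyl(28,12,60)]]
M=dict(white_cup=CUP,blue_cup=CUP,red_tin=[box(56,36,75)],yellow_tin=[box(56,36,75)],
 brush=[cyl(29,0,24),cyl(31,24,36),cyl(10,36,44),cyl(18,44,70)],cup_tray=[box(110,160,25)],tin_tray=[box(110,160,25)],brush_tray=[box(110,120,25)])
def sil(c,name,p,roi):
    m=np.zeros((roi[3],roi[2]),np.uint8); C,s=np.cos(p[3]),np.sin(p[3]); R=np.array([[C,-s,0],[s,C,0],[0,0,1]])
    for part in M[name]:
        q=((pix(c,part@R.T+p[:3])+.5)*S-.5-np.array(roi[:2])).astype(np.float32)
        cv2.fillConvexPoly(m,np.round(cv2.convexHull(q)*16).astype(np.int32),1,shift=4)
    return m
def masks(cams,name,p):
    out=[]
    for c in cams:
        u=(pix(c,[p[0],p[1],30])[0]*S).astype(int); w=260
        x0,y0=max(u[0]-w,0),max(u[1]-w,0); roi=(x0,y0,min(2*w,512*S-x0),min(2*w,384*S-y0))
        im=cv2.resize(c["img"],None,fx=S,fy=S,interpolation=cv2.INTER_CUBIC)[y0:y0+roi[3],x0:x0+roi[2]]
        m=sil(c,name,p,roi); K=lambda n:cv2.getStructuringElement(cv2.MORPH_ELLIPSE,(n,n))
        g=np.full(m.shape,cv2.GC_BGD,np.uint8); g[cv2.dilate(m,K(75))>0]=cv2.GC_PR_BGD
        g[m>0]=cv2.GC_PR_FGD; g[cv2.erode(m,K(41))>0]=cv2.GC_FGD
        cv2.grabCut(im,g,None,np.zeros((1,65)),np.zeros((1,65)),6,cv2.GC_INIT_WITH_MASK)
        f=((g==1)|(g==3)).astype(np.uint8); n,l,st,_=cv2.connectedComponentsWithStats(f)
        f=(l==1+np.argmax(st[1:,4])).astype(np.uint8)
        cs=cv2.findContours(f,cv2.RETR_EXTERNAL,cv2.CHAIN_APPROX_NONE)[0]; f=cv2.drawContours(f*0,cs,-1,1,-1)
        out.append((c,roi,f))
    return out
def fit(cams,name,xy,yaws):
    best=None
    for y in yaws:
        p=np.array([xy[0],xy[1],0,y],float)
        for it in range(2):
            ms=masks(cams,name,p)
            def cost(p):
                r=0
                for c,roi,f in ms:
                    s=sil(c,name,p,roi); r+=1-(s&f).sum()/max((s|f).sum(),1)
                return r/len(ms)
            o=minimize(cost,p,method="Nelder-Mead",options=dict(initial_simplex=np.vstack([p]+[p+d for d in np.diag([12,12,8,.3])]),xatol=.05,fatol=1e-4)); p=o.x
        if best is None or o.fun<best[0]: best=(o.fun,p,ms)
    return best
E
cat > run.py <<'E'
from fit import *
import json,sys
cams=[read_camera("scene"),read_camera("top")]
G=dict(white_cup=((440,-148),[0]),blue_cup=((430,161),[0]),red_tin=((605,189),[0,1.57]),yellow_tin=((465,0),[-.7,.7]),brush=((362,-285),[0]),
 cup_tray=((625,0),[-.2]),tin_tray=((504,-365),[-.1]),brush_tray=((510,363),[.1]))
res={}; vis=[cv2.resize(c["img"],None,fx=S,fy=S,interpolation=cv2.INTER_CUBIC) for c in cams]
for n,(xy,ys) in G.items():
    f,p,ms=fit(cams,n,xy,ys); res[n]=list(p); print(n,round(f,3),p.round(2))
    for v,(c,roi,_) in zip(vis,ms):
        cs=cv2.findContours(sil(c,n,p,roi),0,1,offset=roi[:2])[0]; cv2.drawContours(v,cs,-1,(255,0,255),3)
json.dump(res,open("pose.json","w"))
cv2.imwrite("pics/f.png",np.vstack([cv2.resize(vis[0][440:1160,400:1680],(533,300),interpolation=cv2.INTER_AREA),cv2.resize(vis[1][360:1160,360:1680],(533,300),interpolation=cv2.INTER_AREA)]))
cv2.imwrite("pics/full.png",cv2.hconcat([cv2.resize(c["img"],(400,300)) for c in cams]))
E
python3 run.py
```

```text
white_cup 0.173 [ 4.3724e+02 -1.4745e+02 -7.0500e+00  3.6000e-01]
blue_cup 0.069 [ 4.2902e+02  1.6200e+02 -2.3800e+00  2.0000e-01]
red_tin 0.078 [ 6.0656e+02  1.9533e+02 -1.4600e+00 -7.0000e-02]
yellow_tin 0.07 [466.46  -2.82  -1.59  -0.66]
brush 0.118 [ 362.68 -289.51   -3.66    0.4 ]
cup_tray 0.031 [ 6.2532e+02 -7.5000e-01 -9.2000e-01 -2.3000e-01]
tin_tray 0.047 [ 5.0116e+02 -3.6399e+02 -1.4900e+00 -1.0000e-01]
brush_tray 0.036 [ 5.1025e+02  3.6279e+02 -4.9000e-01  2.3000e-01]
```

View pics/f.png

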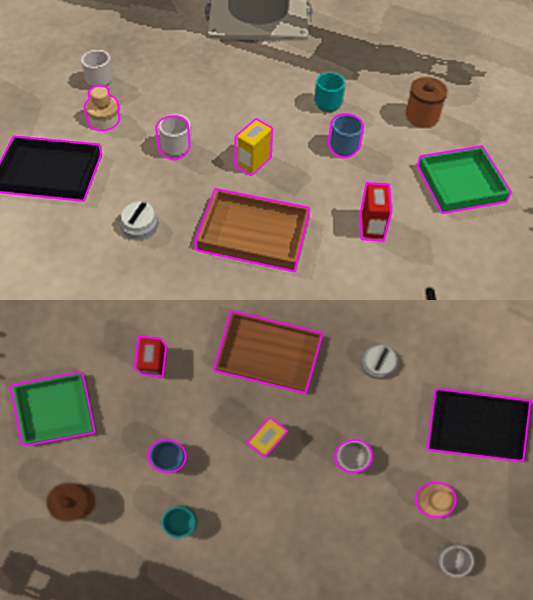

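View pics/full.png

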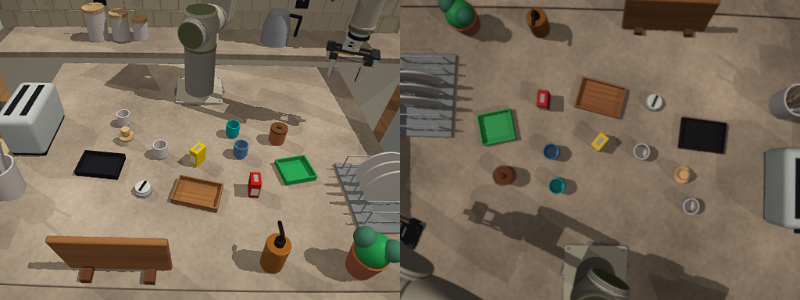

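The outlines match in both views and the bases come out at z ≈ 0 ± 2.5. The exceptions are the white cup at -7 (shadow pulled its mask down) and the brush at about -4. The full view shows no further white cup to the left. I'll start with the yellow tin.

```bash
cat > pp.py <<'E'
from h import *
import json
P=json.load(open("pose.json"))
def rot(y): c,s=np.cos(y),np.sin(y); return np.array([[c,s,0],[s,-c,0],[0,0,-1.]])
def go(x,y,z,yaw):
    q0=np.array(robot.current_q()); best=[]
    for k in(-1,0,1):
        q=inverse_kinematics([x,y,z],rot(yaw+k*np.pi))
        if q is not None: best.append((np.abs(np.array(q)-q0).max(),k,rot(yaw+k*np.pi)))
    R=min(best,key=lambda b:b[0])[2]; robot.reach([x,y,z],R); return R
def pp(obj,tray,off,gh,yaw0=None,up=200):
    x,y,_,a=P[obj]; a=a if yaw0 is None else yaw0
    robot.command_gripper(93)
    go(x,y,up,a); robot.servo_line([x,y,gh-5],velocity=150)
    robot.command_gripper(5); w=robot.current_gripper_width()
    robot.servo_line([x,y,up],velocity=180)
    tx,ty,_,t=P[tray]; c,s=np.cos(t),np.sin(t); X,Y=tx+c*off[0]-s*off[1],ty+s*off[0]+c*off[1]
    print(obj,"grip",round(w,1),"after lift",round(robot.current_gripper_width(),1),"F",np.round(robot.current_finger_force(),1))
    go(X,Y,up,t+np.pi/2)
    robot.servo_line([X,Y,gh+30],velocity=180); robot.servo_line([X,Y,gh+1.],velocity=30)
    f=robot.current_wrist_force(); robot.command_gripper(80); robot.servo_line([X,Y,up],velocity=150)
    print(" place",round(X),round(Y),"wrist",np.round(f,1),"t",round(robot.current_clock(),1))
E
python3 -c "
from pp import *
pp('yellow_tin','tin_tray',(0,36),55)
c=read_camera('scene');d=read_camera('top')
cv2.imwrite('pics/a1.png',cv2.hconcat([cv2.resize(c['img'][110:290,100:420],(400,225)),cv2.resize(d['img'][80:300,90:420],(338,225))]))"
```

```text
yellow_tin grip 36.3 after lift 35.8 F 30.0
 place 505 -328 wrist [ 0.  -0.3 -0.5] t 11.8
```

View pics/a1.png

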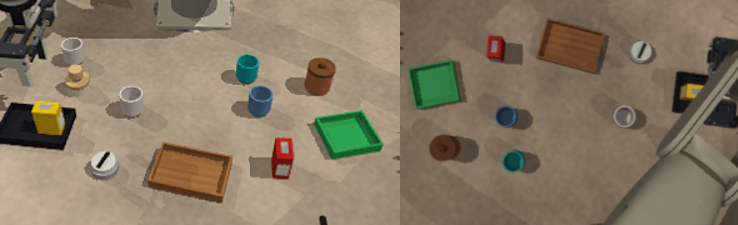

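The yellow tin stands in the black tray (left picture about (47,118)) and nothing else moved. On to the red tin, then the white cup.

```bash
python3 -c "
from pp import *
pp('red_tin','tin_tray',(0,-36),55)
pp('white_cup','cup_tray',(0,-36),45,0.)
c=read_camera('scene');d=read_camera('top')
cv2.imwrite('pics/a2.png',cv2.hconcat([cv2.resize(c['img'][110:290,100:420],(400,225)),cv2.resize(d['img'][80:300,90:420],(338,225))]))"
```

```text
red_tin grip 36.0 after lift 36.1 F 29.9
 place 497 -400 wrist [-0.1 -1.1 -1.1] t 23.4
white_cup grip 55.2 after lift 55.2 F 30.0
 place 617 -36 wrist [ 0.7 -0.4 -0.9] t 33.7
```

View pics/a2.png

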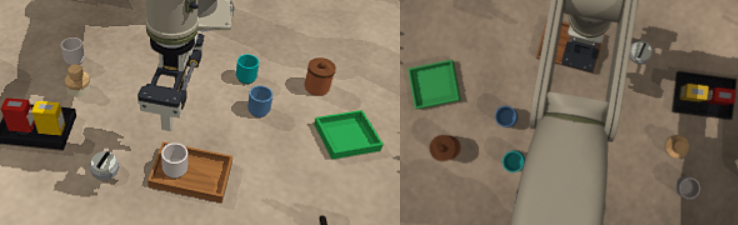

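Both tins now stand in the black tray and the white cup stands in the wooden one (left picture (174,158)). The blue cup and the brush are left.

```bash
python3 -c "
from pp import *
P['brush'][1]=-287
pp('blue_cup','cup_tray',(0,36),45,0.)
pp('brush','brush_tray',(0,0),60,0.)
robot.reach([211,561,232],robot.current_eef_rot())
from fit import *
cams=[read_camera('scene'),read_camera('top')]
r=lambda n:(P[n],)
def loc(t,o): c,s=np.cos(P[t][3]),np.sin(P[t][3]); return P[t][0]+c*o[0]-s*o[1],P[t][1]+s*o[0]+c*o[1]
for n,t,o,w in(('white_cup','cup_tray',(0,-36),0),('blue_cup','cup_tray',(0,36),0),('red_tin','tin_tray',(0,-36),1.47),('yellow_tin','tin_tray',(0,36),1.47),('brush','brush_tray',(0,0),0)):
    f,p,_=fit(cams,n,loc(t,o),[w]); c,s=np.cos(P[t][3]),np.sin(P[t][3]); d=p[:2]-P[t][:2]
    print(n,round(f,2),'in tray',np.round([c*d[0]+s*d[1],c*d[1]-s*d[0],p[2]],1))
for cam,c in zip(('scene','top'),cams):
    for k in('sugar_jar','timer'): print(k,[(round(d['conf'],2),world(c,d['xyz']).round()) for d in nets.spot_in(cam,k)])
c,d=cams
cv2.imwrite('pics/a3.png',cv2.vconcat([cv2.resize(c['img'][110:290,100:420],(533,300)),cv2.resize(d['img'][80:266,90:420],(533,300))]))"
```

```text
blue_cup grip 54.4 after lift 54.5 F 29.8
 place 634 34 wrist [ 0.2  0.1 -0.9] t 43.6
brush grip 35.0 after lift 35.4 F 30.0
 place 510 363 wrist [ 0.3 -0.4 -0.7] t 54.8
white_cup 0.09 in tray [  1.2 -35.6   5.8]
blue_cup 0.06 in tray [-0.1 36.6  3.9]
red_tin 0.21 in tray [ -0.  -35.3   4.2]
yellow_tin 0.07 in tray [-0.3 36.9  4.4]
brush 0.07 in tray [0.6 1.4 3.2]
sugar_jar [(0.72, array([366., 315.,  63.]))]
timer [(0.69, array([ 628., -184.,   31.]))]
sugar_jar [(0.81, array([341., 309.,  73.])), (0.58, array([636.,  29.,  23.]))]
timer [(0.58, array([ 610., -189.,   30.]))]
```

View pics/a3.png

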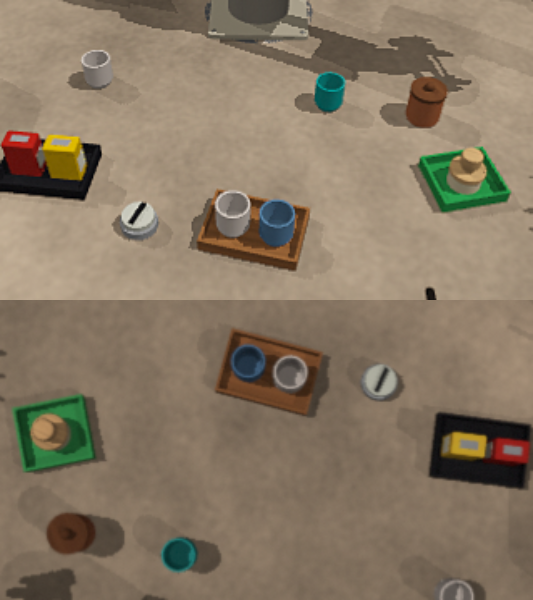

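All five stand upright in their trays: cups at (232,213) and (277,222), tins at (22,153) and (64,157), brush at (467,170). Their bases measure about 3–6 mm up, which matches the 5 mm tray floors. The jar and timer haven't moved.

```bash
python3 -c "
from h import *
print(order.close_job())"
```

```text
the job is handed in; nothing more can be done
None
```

The job is handed in: both cups, both tins and the brush stand upright on the floors of their trays, and the sugar jar and timer stayed where they were, with about 55 s of the 120 s used when the last one was set down; no verdict came back.

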